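# Turn the coil winder's wheel to bring its wire clip to the top

### The job

Get the coil winder ready for the next wire: with a fingertip, push its spokes round, one after another, until the small forked wire clip on the hub points straight up, and leave the wheel standing still like that with your hand clear. Push gently and only on the spokes: do not grip or spin the wheel, do not push on the clip, and leave everything else on the bench where it is.

Things in the scene. Friction and masses are not known exactly. Their poses are not given: they have to be found in the camera images.
- winder: Hand coil winder fixed to the table (place and heading vary): base plate 160 x 150 x 12 mm, and on the robot's side a dark column 30 mm thick, 50 mm wide, 177 mm high, bearing an upright spoked steel wheel on its far side. Origin: centre of the base's underside; z up, x along the wheel's axle from column to wheel (away from the robot, ahead or to the right), y level in the plane of the wheel.
- hub (a point): Centre of the wheel, on the axle, in the spokes' middle plane, 165 mm above the table; axes as the winder's. Hub disc: radius 28 mm, 12 mm thick. No rim: six round spokes 10 mm thick, 60 degrees apart, reach 130 mm from the axle, so a fingertip pointing down from above fits between them. Each spoke ends in a 10 mm thick peg running from the spokes' plane 37 mm along +x.
- wheel (a joint): Turn of the wheel, rad: 0 (or whole turns) with the clip straight up; grows clockwise seen from the robot's side (from +z towards the winder's -y). At value q the clip is at q from straight up, spokes at q + 30, 90, 150, 210, 270, 330 degrees. Turns many times round either way, is balanced, drags evenly with 0.15 N m (1.5 N at 100 mm from the axle) and stays where it is left.
- clip: Wire clip: small two-pronged metal fork on the hub, midway between two spokes, in their plane. Stem 12 mm wide, head 40 mm wide from 56 to 80 mm from the axle, 10 mm thick; shorter than the spokes, so a fingertip 85 to 125 mm from the axle meets spokes only. Turns with the wheel; not to be touched. Origin at the wheel's centre; z points from the axle out along the clip.
- clip_end (a point): The end of the clip, between the tips of its prongs, 80 mm from the axle; z points outwards, away from the axle.
- tape_roll: cardboard-brown roll of tape standing flat, 100 mm across, 48 mm high; origin at the centre of its underside. Bystander near the winder.
- bobbin: small empty black bobbin standing on end, 48 mm across, 50 mm high; origin at the centre of its underside. Bystander near the winder.
- connector: small white plug housing, 30 x 18 x 19 mm; origin at the centre of its underside. Bystander near the winder.
- jar: white jar with a black cap, 60 mm across, 85 mm high; origin at the centre of its underside. Bystander near the winder.
- screwdriver: screwdriver with black handle lying on the table, 160 mm long along its x axis. Bystander near the winder.
- mouse: black computer mouse, 108 x 58 x 31 mm, on the red mat at the robot's right; origin at the centre of its underside. Bystander.

How it is judged:
By the outcome, as a careful person would: the job done as asked, in the order asked, and still so for the second after the job is handed in, with the robot touching nothing.
It also fails if it takes over 50 s, if anything falls off the work surface, if the arm or the gripper's body presses on something with over 40 N, if the wrist force passes 120 N, or if a joint passes its speed limit or range.

### The arm

A 6-joint arm with a two-finger parallel gripper is mounted at the origin on the work surface. World frame = base frame: x ahead of the robot, y to its left, z up, the work surface at z = 0. Lengths are in m, angles in rad, forces in N, time in s.
With the tool pointing down it reaches from about 0.325 to 1 m from the base axis. Payload 5.1 kg.
Tool frame: the origin (TCP) lies at the very end of the fingers, on their centre line; the grasp point (between the pads) lies 19 mm behind it; y points along the fingers, z is the direction in which the jaws open and shut, and the axes are right-handed (so a half turn about y gives the same grasp; the last joint's range is limited). The gripper opens to 85 mm and grips with 20 to 120 N. Pads are 22 mm wide; open, the fingers measure 114 mm over their backs; the gripper's body (76 mm by 85 mm) begins 54 mm behind the grasp point. The pads swing forward as they close: fully open they stand 13 mm farther back than shut.
Start: joints at [1.032, 0.124, 1.65, -0, 1.367, -0.083], TCP at [0.286, 0.584, 0.231] pointing down, gripper open.
Joint ranges: [-2.61, 2.61], [-1.02, 2.33], [0.03, 2.71], [-1.35, 4.49], [0.32, 2.68], [-2.91, 2.91]. Speed limits (rad/s): [2.57, 2.57, 3.14, 3.14, 3.14, 3.14].

### API

Orientations are given as a rotation vector (axis times angle).
In Python, from plant import r gives the robot as it stands.
- The arm moves only by the shell command python3 -m creep 'ROWS'. ROWS is JSON, a list that holds one entry, the list of rows, each a list of 5 numbers: the finger opening in m, from 0 to 0.0854, then the shift along the tool's x, y, z in m, then the turn about the tool's y in degrees. In form: [[[fingers, tx, ty, tz, twist], ...]]. A call has 1 to 8 rows; each row is the pose to reach, as a shift and turn from the pose commanded when the call began, along the tool's axes at that moment; what a row does not reach only later rows make up. A row lasts 1/8 s, in which the tool goes at most 62.5 mm and 10.7 degrees, less where a joint would pass 70% of its speed; a pose out of reach is approached as far as the arm can. A call with a gripper value outside its range is refused whole. The fingers move at their own pace and stop on an object; the grip force is fixed at half the most. Time passes only in rows, so rows that repeat a pose let the fingers close. It gives the time, the measured TCP pose, the force and the opening at its end, in the units of the state.
- r.sense(): the state, without advancing time (a new reading comes with each control period).
- r.snapshot(name): name is "scene" or "top"; returns the picture (480x640x3 uint8, red, green, blue); there is no depth.
- r.camera_params(name): a dict with "camera_matrix" (3x3 intrinsics, pixels), "R" (3x3) and "t" (3): a world point X has camera coordinates R X + t. Camera axes: x right, y down, z forward; pixel columns grow to the right and rows downward; lengths in m; the calibration is good to about 2 mm. A picture is of the moment at which its call begins. camera_params takes no time and is no camera call.
- r.close_job(): hands the job in, once; it reports no verdict.
The state is a dict: "time_s": time; "joints": joint angles; "qd": joint speeds; "tau": joint torques, N m; "ee_pos": TCP position; "tcp_rot": TCP orientation; "wrist_force": force on the tool from outside, world axes, zero at the start; "torque": the same for the moment, N m; "width": finger opening in m.
Only numpy, scipy, OpenCV 4.12 (cv2) and the standard library are available. Lean on these libraries where they do the work, as an engineer would, in place of code of your own. Each camera call takes 0.05 s, during which the arm holds its last target.

## Working session

There is one attempt and no reset: what is moved stays moved. The work goes in short steps, Python scripts to look and compute and a shell command to move; the robot and the scene stay as the last step left them, time stands still between calls to the robot, and variables do not carry over. Pictures are saved under pics/ and viewed, and the job is handed in when it is done.

```bash
ls; mkdir -p pics; python3 - <<'E'
from plant import r
import cv2,numpy as np
s=r.sense();print({k:np.round(v,3).tolist() for k,v in s.items()})
for n in("scene","top"):
    cv2.imwrite(f"pics/{n}0.png",r.snapshot(n)[:,:,::-1]);p=r.camera_params(n);print(n,{k:np.round(v,4).tolist() for k,v in p.items()})
E
```

```text
pics
{'time_s': 0.0, 'joints': [1.032, 0.125, 1.652, 0.0, 1.367, -0.083], 'qd': [0.0, 0.001, 0.0, -0.0, 0.001, -0.002], 'tau': [-0.001, -42.362, -36.545, -0.0, 0.007, -0.0], 'ee_pos': [0.286, 0.583, 0.23], 'tcp_rot': [-1.543, 0.358, -0.357], 'wrist_force': [-0.701, 0.118, 0.778], 'torque': [0.042, -0.089, -0.042], 'width': 0.085}
scene {'camera_matrix': [[462.1145, 0.0, 317.019], [0.0, 462.1145, 236.3299], [0.0, 0.0, 1.0]], 'R': [[-0.5766, 0.817, -0.0078], [0.5356, 0.3708, -0.7587], [-0.6169, -0.4417, -0.6514]], 't': [0.3697, -0.1391, 1.4086]}
top {'camera_matrix': [[485.5093, 0.0, 316.4926], [0.0, 485.5093, 240.0008], [0.0, 0.0, 1.0]], 'R': [[0.0116, -0.9999, -0.0106], [-0.9909, -0.01, -0.1345], [0.1344, 0.0121, -0.9909]], 't': [-0.0854, 0.5734, 1.122]}
```

View pics/scene0.png

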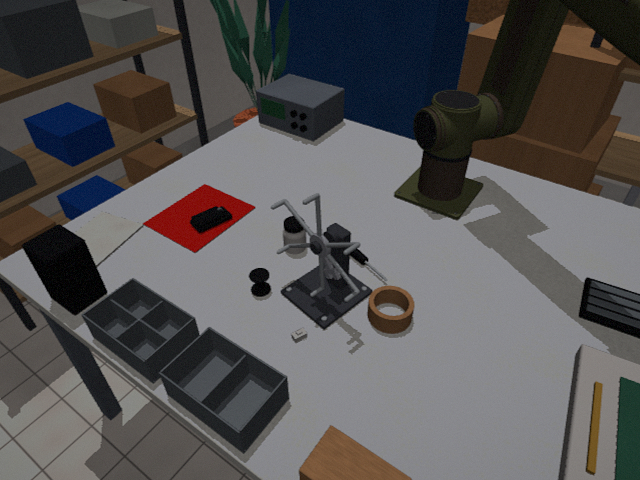

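View pics/top0.png

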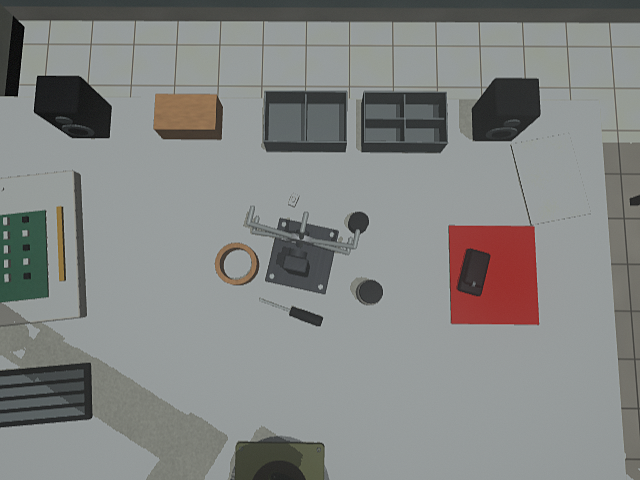

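```bash
python3 - <<'E'
import cv2
a=cv2.imread("pics/scene0.png")[170:340,230:400];cv2.imwrite("pics/s0c.png",cv2.resize(a,None,fx=3.5,fy=3.5,interpolation=cv2.INTER_CUBIC))
a=cv2.imread("pics/top0.png")[190:310,230:390];cv2.imwrite("pics/t0c.png",cv2.resize(a,None,fx=5,fy=5,interpolation=cv2.INTER_CUBIC))
E
```

```text
(no output)
```

View pics/s0c.png

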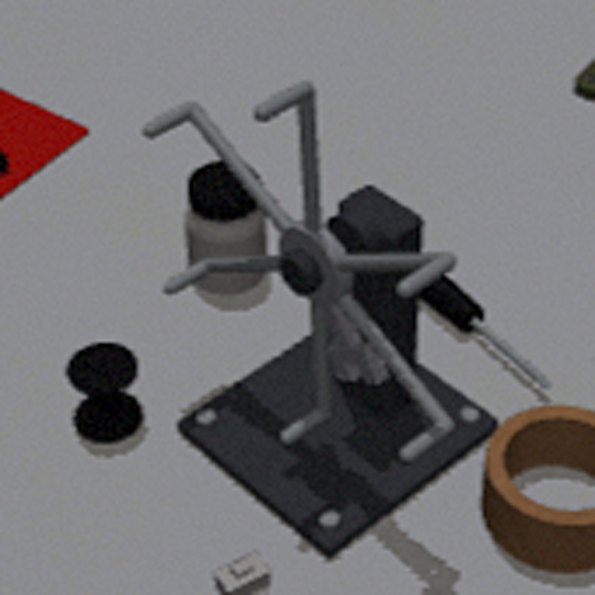

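View pics/t0c.png

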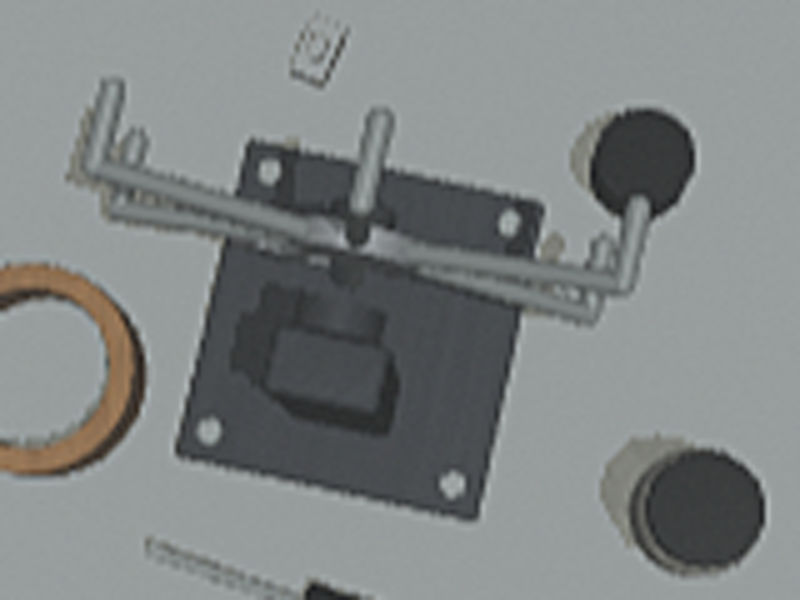

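```bash
cat > h.py <<'E'
import numpy as np,cv2
from plant import r
from scipy.optimize import least_squares
P={n:r.camera_params(n) for n in("scene","top")}
def proj(n,X):
    p=P[n];c=np.atleast_2d(X)@np.array(p["R"]).T+np.array(p["t"]);c=c@np.array(p["camera_matrix"]).T;return c[:,:2]/c[:,2:]
def W(x,y,yaw,L):
    L=np.atleast_2d(L);c,s=np.cos(yaw),np.sin(yaw);return np.c_[x+c*L[:,0]-s*L[:,1],y+s*L[:,0]+c*L[:,1],L[:,2]]
def spoke(a,R,px): return [px,-R*np.sin(a),0.165+R*np.cos(a)]
E
cat > fit.py <<'E'
from h import *
S=np.array([(308,88),(192,108),(207,267),(322,415),(447,428),(450,258)])/3.5+[230,170]
T=np.array([(262,113),(148,131),(168,288),(288,435),(408,452),(405,287)])/3.5+[230,170]
off=np.radians([150,210,270,330,30,90])
tb=np.array([(248,140),(545,203),(478,520),(178,457)])/5+[230,190]
Lb=np.array([(.08,.075,.012),(.08,-.075,.012),(-.08,-.075,.012),(-.08,.075,.012)])
# top: spoke corners upper: left, right high ones ; pegs
def res(v):
    x,y,yaw,q,hx=v
    a=proj("scene",W(x,y,yaw,[spoke(q+o,.125,hx) for o in off]))-S
    b=proj("scene",W(x,y,yaw,[spoke(q+o,.125,hx+.035) for o in off]))-T
    c=proj("top",W(x,y,yaw,Lb))-tb
    return np.r_[a.ravel(),b.ravel(),c.ravel()]
best=min((least_squares(res,[.6,0.03,yw,q,.03],loss="soft_l1") for yw in(-.25,.25) for q in np.arange(0,6.3,.7)),key=lambda s:s.cost)
x,y,yaw,q,hx=best.x;print(best.cost,best.x,"q deg",np.degrees(q)%360);print(np.round(best.fun.reshape(-1,2),1).tolist())
print("hub",W(x,y,yaw,[hx,0,.165]))
E
python3 fit.py
```

```text
4.419378742497744 [ 0.53919298 -0.04393995 -0.19472873  3.72409919  0.02000617] q deg 213.37516593094188
[[-0.4, -0.3], [-0.3, -0.2], [0.3, -1.1], [0.8, -1.7], [0.4, -1.6], [-0.0, -0.0], [-0.5, 0.0], [-0.2, 0.0], [-0.0, -0.0], [-0.7, 0.6], [-0.2, 0.5], [0.0, 0.4], [-0.6, -0.2], [-0.3, -0.6], [-0.1, 0.3], [-0.8, 0.1]]
hub [[ 0.55882103 -0.04781115  0.165     ]]
```

```bash
cat > st.py <<'E'
# pose in hub frame; prints tool shift needed to hub-frame targets given as args "dx,dy,h"
import sys
from h import *
from scipy.spatial.transform import Rotation as Ro
H=np.array([.5588,-.0478,.165]);yaw=-.1947
B=Ro.from_euler("z",yaw).as_matrix()
s=r.sense();M=Ro.from_rotvec(s["tcp_rot"]).as_matrix();p=np.array(s["ee_pos"])
print("t",round(s["time_s"],2),"hubframe mm",np.round(1e3*B.T@(p-H),1),"F",np.round(B.T@np.array(s["wrist_force"]),1),"w",round(s["width"],4))
X=B.T@M;print("tool axes in hub frame (cols x y z)\n",np.round(X,3))
for a in sys.argv[1:]:
    t=np.array(eval(a))/1e3;print(a,"->tool mm",np.round(1e3*M.T@(H+B@t-p),1))
z=X[:,2];print("twist to jaw||x:",np.degrees(np.arctan2(z[1],z[0])), "z rot deg of jaw axis in hub frame")
E
python3 st.py "(0,30,160)"
```

```text
t 0.1 hubframe mm [-389.9  566.2   65.2] F [ 0.3 -0.2  0.4] w 0.0857
tool axes in hub frame (cols x y z)
 [[ 0.966 -0.001  0.258]
 [-0.258 -0.002  0.966]
 [-0.    -1.    -0.002]]
(0,30,160) ->tool mm [ 515.1  -94.1 -417.6]
twist to jaw||x: 75.04036642683344 z rot deg of jaw axis in hub frame
```

```bash
python3 -m creep '[[[0,0.042,-0.020,-0.035,9],[0,0.086,-0.040,-0.070,18],[0,0.130,-0.060,-0.105,28],[0,0.175,-0.080,-0.142,37],[0,0.222,-0.100,-0.180,47],[0,0.268,-0.110,-0.218,56],[0,0.315,-0.110,-0.256,66],[0,0.360,-0.110,-0.292,75]]]'; python3 st.py "(0,30,160)" "(0,30,80)"
```

```text
time_s: 1.1
ee_pos: [0.4812, 0.161, 0.3412]
tcp_rot: [-1.108, 1.355, -1.355]
wrist_force: [1.6, -0.1, -0.0]
width: 0.0001
t 1.1 hubframe mm [-116.5  189.8  176.2] F [ 1.6  0.2 -0. ] w 0.0001
tool axes in hub frame (cols x y z)
 [[-0.005  0.     1.   ]
 [-1.     0.    -0.005]
 [-0.    -1.     0.   ]]
(0,30,160) ->tool mm [159.3  16.2 117.3]
(0,30,80) ->tool mm [159.3  96.2 117.3]
twist to jaw||x: -0.27548877734519184 z rot deg of jaw axis in hub frame
```

```bash
python3 -m creep '[[[0,0.040,0,0.030,0],[0,0.080,0,0.060,0],[0,0.120,0,0.090,0],[0,0.150,0,0.117,0],[0,0.152,0.010,0.117,0],[0,0.152,0.016,0.117,0],[0,0.152,0.016,0.117,0]]]'; python3 st.py "(0,35,80)"; python3 - <<'E'
from h import *
for n in("scene","top"):
    a=r.snapshot(n)[:,:,::-1];a=a[120:310,220:410] if n=="scene" else a[170:310,220:400]
    cv2.imwrite(f"pics/{n}1.png",cv2.resize(a,None,fx=3,fy=3,interpolation=cv2.INTER_CUBIC))
E
```

```text
time_s: 1.98
ee_pos: [0.5655, -0.0077, 0.3241]
tcp_rot: [-1.113, 1.351, -1.349]
wrist_force: [1.0, -0.1, 0.3]
width: -0.0
t 1.98 hubframe mm [ -1.2  40.7 159.1] F [1.  0.1 0.3] w -0.0
tool axes in hub frame (cols x y z)
 [[ 0.002 -0.002  1.   ]
 [-1.     0.     0.002]
 [-0.    -1.    -0.002]]
(0,35,80) ->tool mm [ 5.7 79.1  1.3]
twist to jaw||x: 0.11903246869178798 z rot deg of jaw axis in hub frame
```

View pics/scene1.png

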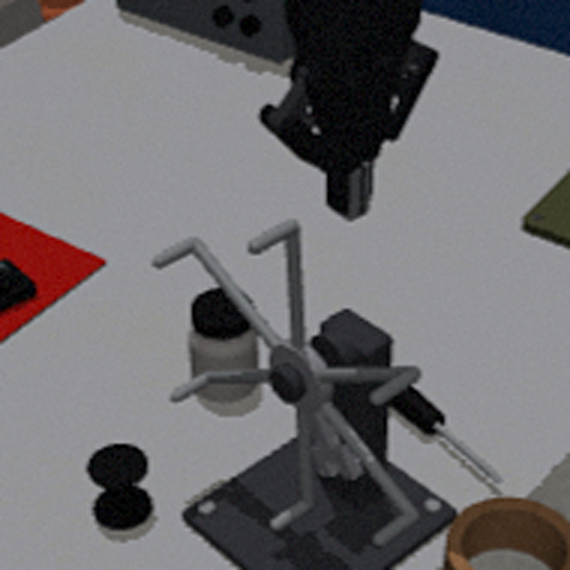

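View pics/top1.png

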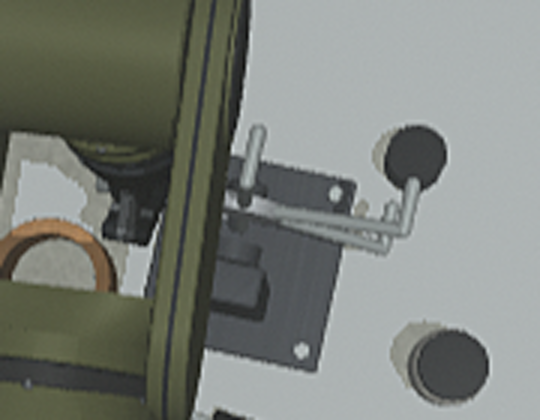

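```bash
python3 -m creep '[[[0,0,0.030,0.001,0],[0,0,0.060,0.001,0],[0,0,0.079,0.001,0],[0,0.010,0.079,0.001,0],[0,0.020,0.079,0.001,0],[0,0.030,0.079,0.001,0],[0,0.040,0.079,0.001,0],[0,0.050,0.079,0.001,0]]]'; python3 st.py "(0,-62,80)"
```

```text
time_s: 3.08
ee_pos: [0.5577, -0.0585, 0.2466]
tcp_rot: [-1.11, 1.351, -1.351]
wrist_force: [0.6, 2.4, -1.2]
width: 0.0
t 3.08 hubframe mm [  1.  -10.7  81.6] F [ 0.2  2.4 -1.2] w 0.0
tool axes in hub frame (cols x y z)
 [[ 0.     0.001  1.   ]
 [-1.     0.001  0.   ]
 [-0.001 -1.     0.001]]
(0,-62,80) ->tool mm [51.3  1.6 -1.1]
twist to jaw||x: 0.026818702407980524 z rot deg of jaw axis in hub frame
```

```bash
python3 -m creep '[[[0,0.009,0.001,0,0],[0,0.018,0.001,0,0],[0,0.027,0.001,0,0],[0,0.036,0.001,0,0],[0,0.044,0.001,0,0],[0,0.051,0.001,0,0],[0,0.051,0.001,0,0]]]'; python3 st.py "(0,-62,80)"; python3 - <<'E'
from h import *
for n in("scene",):
    a=r.snapshot(n)[:,:,::-1];a=a[120:310,220:410] if n=="scene" else a[170:310,220:400]
    cv2.imwrite(f"pics/{n}2.png",cv2.resize(a,None,fx=3,fy=3,interpolation=cv2.INTER_CUBIC))
E
```

```text
time_s: 3.95
ee_pos: [0.5477, -0.1089, 0.2454]
tcp_rot: [-1.112, 1.351, -1.352]
wrist_force: [0.1, 0.2, -1.0]
width: 0.0002
t 3.95 hubframe mm [  0.9 -62.1  80.4] F [ 0.1  0.2 -1. ] w 0.0002
tool axes in hub frame (cols x y z)
 [[-0.     0.     1.   ]
 [-1.    -0.001 -0.   ]
 [ 0.001 -1.     0.   ]]
(0,-62,80) ->tool mm [-0.1  0.4 -0.9]
twist to jaw||x: -0.004073634722671981 z rot deg of jaw axis in hub frame
```

View pics/scene2.png

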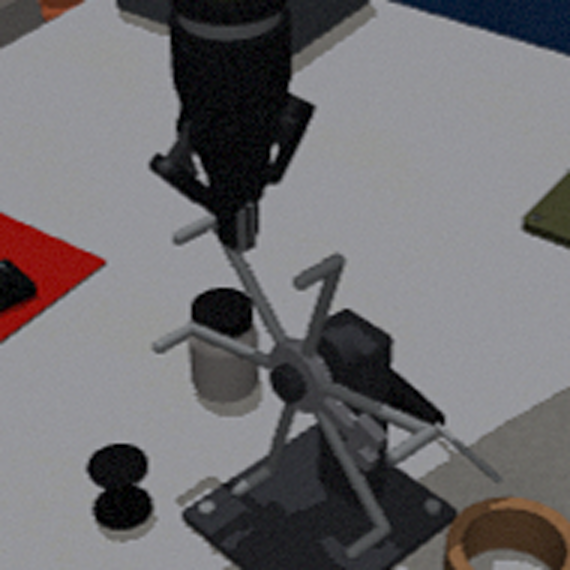

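```bash
python3 -m creep '[[[0,-0.010,0,0,0],[0,-0.012,-0.040,0,0],[0,-0.012,-0.080,0,0],[0,-0.060,-0.080,0,0],[0,-0.110,-0.080,0,0],[0,-0.140,-0.080,0,0],[0,-0.142,-0.050,0,0],[0,-0.142,-0.015,0,0]]]'; python3 st.py; python3 - <<'E'
from h import *
for n in("scene",):
    a=r.snapshot(n)[:,:,::-1];a=a[120:310,220:410] if n=="scene" else a[170:310,220:400]
    cv2.imwrite(f"pics/{n}3.png",cv2.resize(a,None,fx=3,fy=3,interpolation=cv2.INTER_CUBIC))
E
```

```text
time_s: 5.0
ee_pos: [0.5758, 0.0328, 0.2606]
tcp_rot: [-1.111, 1.347, -1.35]
wrist_force: [0.6, -0.1, 0.8]
width: 0.0001
t 5.0 hubframe mm [ 1.1 82.3 95.6] F [ 0.6 -0.   0.8] w 0.0001
tool axes in hub frame (cols x y z)
 [[ 0.003  0.002  1.   ]
 [-1.     0.     0.003]
 [-0.    -1.     0.002]]
twist to jaw||x: 0.16102034059686132 z rot deg of jaw axis in hub frame
```

View pics/scene3.png

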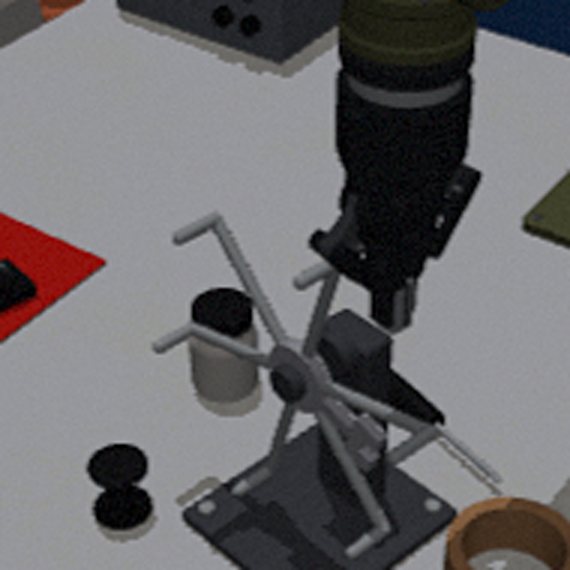

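```bash
python3 -m creep '[[[0,0.012,0,0,0],[0,0.022,0,0,0],[0,0.031,0,0,0],[0,0.040,0,0,0],[0,0.049,0,0,0],[0,0.058,0,0,0],[0,0.067,0,0,0],[0,0.076,0,0,0]]]'; python3 st.py "(0,-62,80)"
```

```text
time_s: 6.05
ee_pos: [0.5604, -0.0437, 0.2602]
tcp_rot: [-1.111, 1.351, -1.35]
wrist_force: [-0.1, 1.8, 0.2]
width: 0.0003
t 6.05 hubframe mm [ 0.8  4.3 95.2] F [-0.5  1.8  0.2] w 0.0003
tool axes in hub frame (cols x y z)
 [[ 0.001 -0.     1.   ]
 [-1.     0.     0.001]
 [-0.    -1.    -0.   ]]
(0,-62,80) ->tool mm [66.3 15.2 -0.8]
twist to jaw||x: 0.039381313329230075 z rot deg of jaw axis in hub frame
```

```bash
python3 -m creep '[[[0,0.009,0.002,0,0],[0,0.018,0.004,0,0],[0,0.027,0.006,0,0],[0,0.036,0.008,0,0],[0,0.045,0.010,0,0],[0,0.054,0.012,0,0],[0,0.062,0.015,0,0],[0,0.062,0.015,0,0]]]'; python3 -m creep '[[[0,-0.010,0,0,0],[0,-0.012,-0.040,0,0],[0,-0.012,-0.080,0,0],[0,-0.060,-0.080,0,0],[0,-0.110,-0.080,0,0],[0,-0.140,-0.080,0,0],[0,-0.142,-0.080,0,0],[0,-0.142,-0.080,0,0]]]';python3 st.py; python3 - <<'E'
from h import *
for n in("scene",):
    a=r.snapshot(n)[:,:,::-1];a=a[120:310,220:410] if n=="scene" else a[170:310,220:400]
    cv2.imwrite(f"pics/{n}4.png",cv2.resize(a,None,fx=3,fy=3,interpolation=cv2.INTER_CUBIC))
E
```

```text
time_s: 7.05
ee_pos: [0.5484, -0.1051, 0.245]
tcp_rot: [-1.112, 1.351, -1.352]
wrist_force: [0.1, 0.4, 0.5]
width: 0.0
time_s: 8.05
ee_pos: [0.5759, 0.0353, 0.3253]
tcp_rot: [-1.112, 1.35, -1.351]
wrist_force: [0.2, -0.4, 0.7]
width: -0.0003
t 8.05 hubframe mm [  0.7  84.9 160.3] F [ 0.3 -0.4  0.7] w -0.0003
tool axes in hub frame (cols x y z)
 [[ 0.001  0.     1.   ]
 [-1.    -0.001  0.001]
 [ 0.001 -1.     0.   ]]
twist to jaw||x: 0.07696642113423273 z rot deg of jaw axis in hub frame
```

View pics/scene4.png

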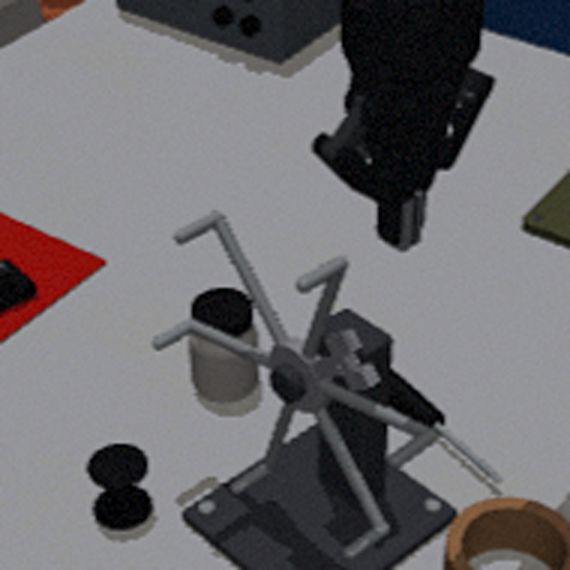

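```bash
cat > fq.py <<'E'
from h import *
def fq(pts,q0,off=(220,120),k=3):
    # pts: list of (spoke offset deg, 0 corner/1 peg tip, u, v) crop px, scene
    x,y,yaw,hx=.53919,-.04394,-.19473,.02
    uv=np.array([p[2:] for p in pts])/k+off
    f=lambda q:(proj("scene",W(x,y,yaw,[spoke(np.radians(q[0]+p[0]),.125,hx+.035*p[1]) for p in pts]))-uv).ravel()
    s=least_squares(f,[q0],loss="soft_l1");print("q",s.x,"+-",np.degrees(0)+ np.sqrt(np.linalg.inv(s.jac.T@s.jac)[0,0]*np.mean(s.fun**2)),np.round(s.fun.reshape(-1,2),1).tolist())
E
python3 - <<'E'
from fq import *
fq([(90,0,218,217),(30,0,343,262),(270,0,382,530),(150,0,192,325),(90,1,177,239),(30,1,302,283),(270,1,348,552),(150,1,158,345)],313)
E
```

```text
q [312.5374902] +- 0.2607667441253187 [[-0.5, -0.1], [-0.4, -0.3], [0.5, -1.3], [-0.4, -0.3], [0.3, -0.6], [-0.0, 0.7], [0.4, 0.1], [-0.9, -0.1]]
```

```bash
python3 -m creep '[[[0,0.003,0.035,0,0],[0,0.003,0.065,0,0],[0,0.010,0.065,0,0],[0,0.020,0.065,0,0],[0,0.030,0.065,0,0],[0,0.038,0.065,0,0],[0,0.046,0.065,0,0],[0,0.054,0.065,0,0]]]'; python3 st.py "(0,-28,95)"
```

```text
time_s: 9.1
ee_pos: [0.5657, -0.0182, 0.2608]
tcp_rot: [-1.11, 1.35, -1.351]
wrist_force: [0.4, 1.4, 0.7]
width: -0.0
t 9.1 hubframe mm [ 1.  30.4 95.8] F [0.1 1.4 0.7] w -0.0
tool axes in hub frame (cols x y z)
 [[ 0.001  0.001  1.   ]
 [-1.     0.     0.001]
 [-0.    -1.     0.001]]
(0,-28,95) ->tool mm [58.4  0.8 -1.1]
twist to jaw||x: 0.046829905937372185 z rot deg of jaw axis in hub frame
```

```bash
python3 -m creep '[[[0,0.008,0,0,0],[0,0.016,0,0,0],[0,0.024,0,0,0],[0,0.032,0,0,0],[0,0.040,0,0,0],[0,0.048,0,0,0],[0,0.054,0,0,0],[0,0.054,0,0,0]]]'; python3 st.py "(0,-40,95)"; python3 - <<'E'
from h import *
for n in("scene",):
    a=r.snapshot(n)[:,:,::-1];a=a[120:310,220:410] if n=="scene" else a[170:310,220:400]
    cv2.imwrite(f"pics/{n}5.png",cv2.resize(a,None,fx=3,fy=3,interpolation=cv2.INTER_CUBIC))
E
```

```text
time_s: 10.1
ee_pos: [0.5551, -0.0715, 0.2605]
tcp_rot: [-1.111, 1.351, -1.352]
wrist_force: [0.2, -0.1, 0.3]
width: -0.0001
t 10.1 hubframe mm [  1.  -24.   95.5] F [ 0.2 -0.   0.3] w -0.0001
tool axes in hub frame (cols x y z)
 [[-0.     0.     1.   ]
 [-1.    -0.001 -0.   ]
 [ 0.001 -1.     0.   ]]
(0,-40,95) ->tool mm [16.   0.5 -1. ]
twist to jaw||x: -0.0001294129788681125 z rot deg of jaw axis in hub frame
```

View pics/scene5.png

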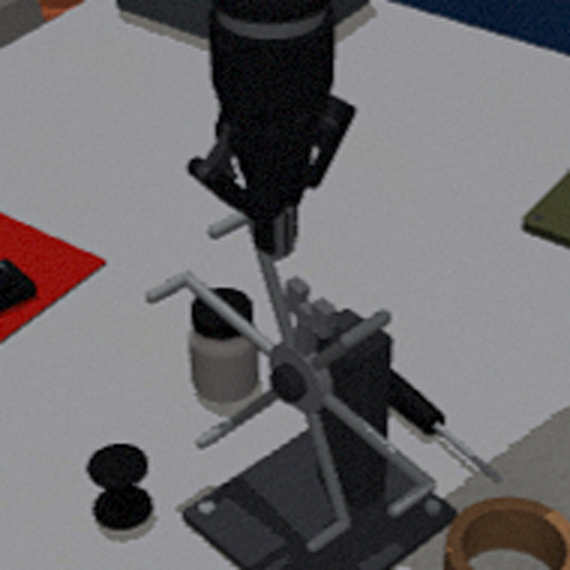

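```bash
python3 - <<'E'
from fq import *
fq([(90,0,186,280),(90,1,150,298),(270,0,430,488),(270,1,398,510),(210,0,348,523),(210,1,314,547),(30,1,213,232)],350)
E
```

```text
q [352.45763429] +- 0.5350729847357962 [[-0.0, -0.7], [-0.2, 0.1], [0.3, -2.3], [-1.1, -0.6], [-0.5, -0.7], [-0.5, -0.4], [-0.4, 0.0]]
```

```bash
python3 -m creep '[[[0,0.004,0,0,0],[0,0.007,0,0,0],[0,0.010,0,0,0],[0,0.012,0,0,0],[0,0.014,0,0,0],[0,0.014,0,0,0]]]'; python3 st.py |head -1; python3 -m creep '[[[0,-0.008,0,0,0],[0,-0.010,-0.010,0,0],[0,-0.010,-0.050,0,0],[0,-0.010,-0.100,0,0],[0,-0.010,-0.120,0,0]]]'; python3 - <<'E'
from h import *
for n in("scene","top"):
    a=r.snapshot(n)[:,:,::-1];cv2.imwrite(f"pics/{n}6r.png",a);a=a[180:310,240:390]
    cv2.imwrite(f"pics/{n}6.png",cv2.resize(a,None,fx=4,fy=4,interpolation=cv2.INTER_CUBIC))
E
```

```text
time_s: 10.9
ee_pos: [0.5525, -0.0848, 0.2603]
tcp_rot: [-1.111, 1.351, -1.351]
wrist_force: [-0.4, 0.8, 0.3]
width: 0.0
t 10.9 hubframe mm [  0.9 -37.5  95.3] F [-0.6  0.7  0.3] w 0.0
time_s: 11.52
ee_pos: [0.5554, -0.0748, 0.3853]
tcp_rot: [-1.107, 1.345, -1.355]
wrist_force: [-0.4, -0.7, 0.3]
width: -0.0004
```

View pics/scene6.png

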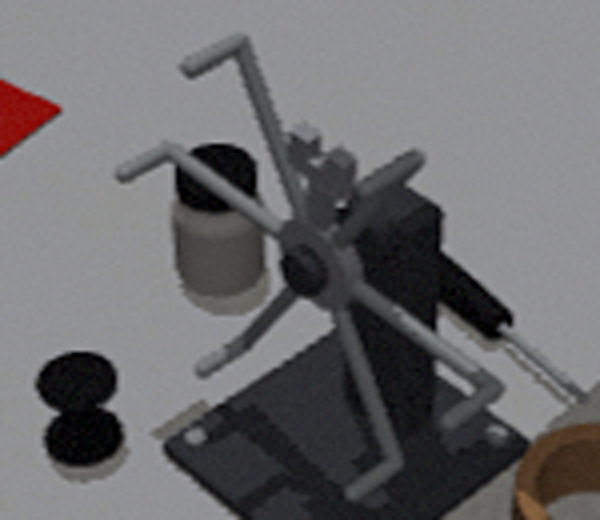

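View pics/top6.png

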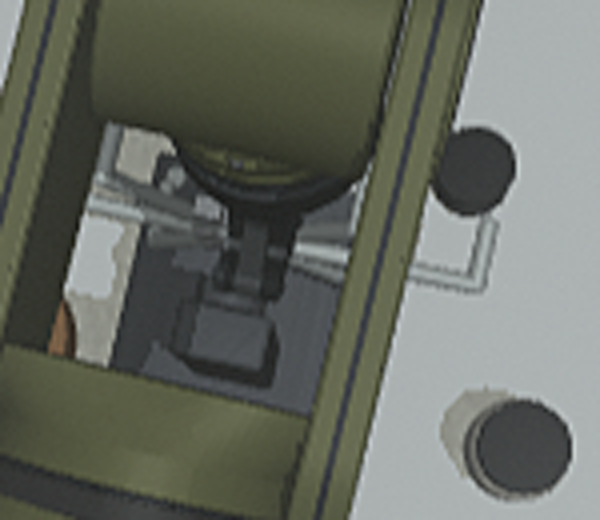

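```bash
python3 - <<'E'
from fq import *
fq([(30,0,240,42),(30,1,188,69),(90,0,170,149),(90,1,121,173),(150,1,203,370),(210,0,393,464),(210,1,352,492),(270,0,490,384),(330,1,421,157)],350,(240,180),4)
E
```

```text
q [358.39742691] +- 2.072417434816553 [[-0.1, -0.4], [-0.1, -0.1], [-0.5, -0.3], [-0.3, 0.5], [-0.9, -0.0], [1.1, -1.2], [-0.0, 0.2], [1.9, 0.1], [-14.1, 7.9]]
```

```bash
python3 - <<'E'
from h import *
a=cv2.imread("pics/scene6r.png")
x,y,yaw,hx=.53919,-.04394,-.19473,.02
def draw(q):
    b=cv2.resize(a[180:310,240:390],None,fx=5,fy=5,interpolation=cv2.INTER_CUBIC)
    b=cv2.convertScaleAbs(b,alpha=1.6)
    for o in (30,90,150,210,270,330):
        P3=[spoke(np.radians(q+o),R,hx+p) for R,p in((.028,0),(.125,0),(.125,.037))]
        uv=((proj("scene",W(x,y,yaw,P3))-[240,180]+.5)*5-.5).round().astype(int)
        cv2.polylines(b,[uv.reshape(-1,1,2)],False,(0,0,255),1)
    uv=((proj("scene",W(x,y,yaw,[spoke(np.radians(q),R,hx) for R in(.028,.08)]))-[240,180]+.5)*5-.5).round().astype(int)
    cv2.polylines(b,[uv.reshape(-1,1,2)],False,(0,255,0),1)
    return b[:600]
cv2.imwrite("pics/ov.png",draw(360))
E
```

```text
(no output)
```

View pics/ov.png

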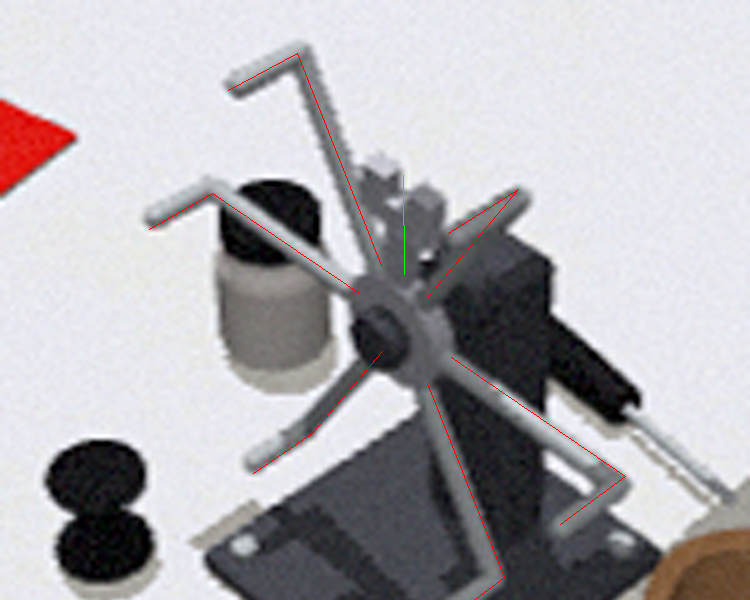

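```bash
cat > joint.py <<'E'
from h import *
def run(views,hold=(.53919,-.04394,-.19473,.02)):
    tb=np.array([(248,140),(545,203),(478,520),(178,457)])/5+[230,190]
    Lb=np.array([(.08,.075,.012),(.08,-.075,.012),(-.08,-.075,.012),(-.08,.075,.012)])
    def f(v):
        x,y,yaw,hx,R,sx,sy=v[:7];o=[]
        for (pts,off,k),q in zip(views,v[7:]):
            uv=(np.array([p[2:] for p in pts])+.5)/k-.5+off
            o.append((proj("scene",W(x,y,yaw,[spoke(np.radians(q+p[0]),R,hx+.034*p[1]) for p in pts]))+[sx,sy]-uv).ravel())
        o.append((proj("top",W(x,y,yaw,Lb))-tb).ravel()); o.append(np.array([sx,sy])/1.0);o.append([(R-.126)/.001])
        return np.concatenate(o)
    s=least_squares(f,[*hold,.125,0,0]+[v[0] for v in [[213.],[358.]]],loss="soft_l1",f_scale=.7,x_scale=[.01,.01,.1,.01,.01,1,1,1,1])
    cov=np.linalg.inv(s.jac.T@s.jac)*np.mean(s.fun**2)
    print(np.round(s.x,4),"sd",np.round(np.sqrt(np.diag(cov))[-2:],2));print(np.round(s.fun[:-3].reshape(-1,2),1).tolist())
A=[(o,0,*p) for o,p in zip([150,210,270,330,30,90],[(308,88),(192,108),(207,267),(322,415),(447,428),(450,258)])]+[(o,1,*p) for o,p in zip([150,210,270,330,30,90],[(262,113),(148,131),(168,288),(288,435),(408,452),(405,287)])]
# ov.png 5x, corner mid-line intersections / peg tip centre (~2mm in from end)
C=[(30,0,303,51),(30,1,237,86),(90,0,212,185),(90,1,152,217),(150,1,255,463),(210,0,496,577),(270,0,625,484),(270,1,563,528),(330,0,524,196)]
if __name__=="__main__": run([(A,[230,170],3.5),(C,[240,180],5)])
E
python3 joint.py
```

```text
[ 5.389000e-01 -4.500000e-02 -1.984000e-01  1.960000e-02  1.256000e-01
 -4.680000e-02  3.319000e-01  2.134301e+02  3.581920e+02] sd [0.18 0.2 ]
[[-0.4, -0.2], [-0.2, -0.1], [0.5, -0.8], [0.9, -1.1], [0.5, -1.0], [0.0, 0.3], [-0.2, -0.2], [0.2, -0.1], [0.4, 0.1], [-0.3, 0.9], [0.2, 0.8], [0.4, 0.4], [-0.4, -0.0], [0.0, -0.2], [-0.2, 0.0], [0.0, 0.2], [-0.8, -0.1], [0.1, -0.0], [-0.5, 0.1], [0.1, -0.0], [-0.2, 0.2], [-0.1, -0.2], [0.2, -0.4], [0.2, 0.5], [-0.5, 0.1]]
```

```bash
python3 -m creep '[[[0,0,0.040,0,0],[0,0,0.080,0,0],[0,0,0.110,0,0],[0,0,0.120,0,0],[0,0,0.120,0,0]]]'; python3 st.py "(0,-41.4,95.3)"
```

```text
time_s: 12.25
ee_pos: [0.5538, -0.0745, 0.2589]
tcp_rot: [-1.113, 1.353, -1.349]
wrist_force: [-0.7, -0.3, 0.2]
width: -0.0003
t 12.25 hubframe mm [  0.3 -27.2  93.9] F [-0.6 -0.5  0.2] w -0.0003
tool axes in hub frame (cols x y z)
 [[ 0.001 -0.003  1.   ]
 [-1.     0.     0.001]
 [-0.    -1.    -0.003]]
(0,-41.4,95.3) ->tool mm [14.2 -1.4 -0.3]
twist to jaw||x: 0.041036096866613435 z rot deg of jaw axis in hub frame
```

```bash
python3 -m creep '[[[0,0.006,-0.001,0,0],[0,0.010,-0.001,0,0],[0,0.012,-0.001,0,0],[0,0.013,-0.001,0,0],[0,0.014,-0.001,0,0],[0,0.014,-0.001,0,0],[0,0.014,-0.001,0,0]]]'; python3 st.py "(0,-41.4,95.3)"
```

```text
time_s: 13.12
ee_pos: [0.5518, -0.0884, 0.2614]
tcp_rot: [-1.111, 1.35, -1.351]
wrist_force: [0.8, 0.6, 0.6]
width: -0.0001
t 13.12 hubframe mm [  1.  -41.2  96.4] F [0.7 0.8 0.6] w -0.0001
tool axes in hub frame (cols x y z)
 [[ 0.001  0.     1.   ]
 [-1.    -0.     0.001]
 [ 0.    -1.     0.   ]]
(0,-41.4,95.3) ->tool mm [ 0.2  1.1 -1. ]
twist to jaw||x: 0.046465369510084835 z rot deg of jaw axis in hub frame
```

```bash
python3 -m creep '[[[0,-0.008,0,0,0],[0,-0.010,-0.010,0,0],[0,-0.010,-0.050,0,0],[0,-0.010,-0.100,0,0],[0,-0.060,-0.110,0,0],[0,-0.120,-0.110,-0.010,0],[0,-0.180,-0.110,-0.020,0],[0,-0.240,-0.110,-0.030,0]]]'; python3 -m creep '[[[0,-0.050,0,-0.020,0],[0,-0.100,0,-0.040,0],[0,-0.110,0,-0.050,0]]]'; python3 - <<'E'
from h import *
for n in("scene","top"):
    a=r.snapshot(n)[:,:,::-1];cv2.imwrite(f"pics/{n}7r.png",a);a=a[180:310,240:390]
    cv2.imwrite(f"pics/{n}7.png",cv2.convertScaleAbs(cv2.resize(a,None,fx=5,fy=5,interpolation=cv2.INTER_CUBIC)[:600],alpha=1.6 if n=="scene" else 1))
E
```

```text
time_s: 14.12
ee_pos: [0.5683, 0.1548, 0.3722]
tcp_rot: [-1.11, 1.35, -1.351]
wrist_force: [0.1, -0.0, -1.0]
width: -0.0001
time_s: 14.5
ee_pos: [0.5397, 0.2732, 0.3715]
tcp_rot: [-1.114, 1.348, -1.348]
wrist_force: [0.2, -0.3, -0.5]
width: 0.0002
```

View pics/scene7.png

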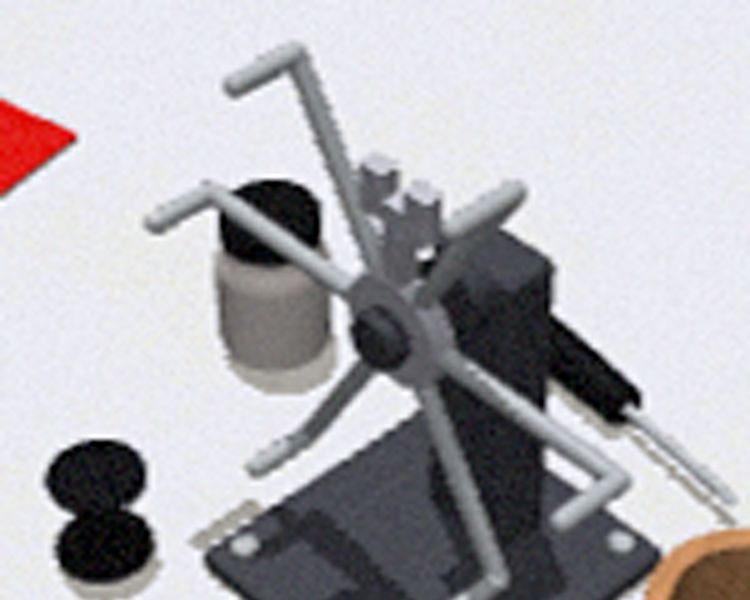

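View pics/top7.png

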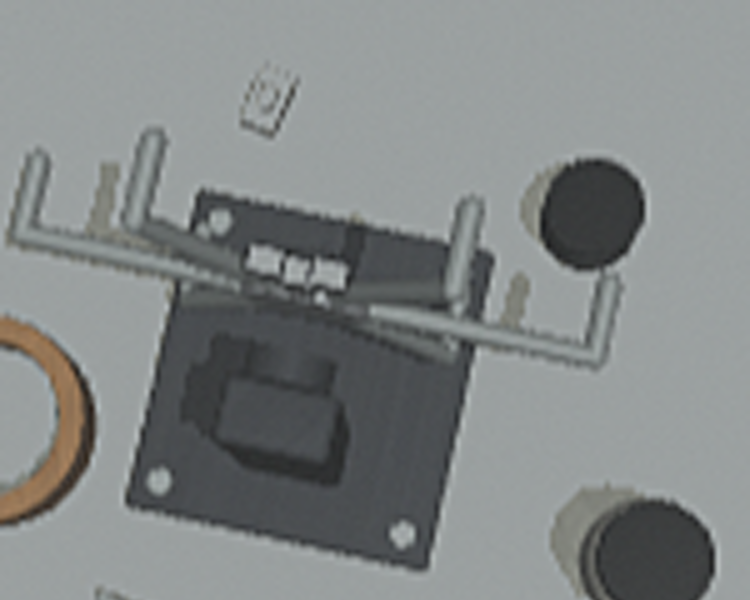

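```bash
cat > fin.py <<'E'
from joint import *
def go(C,Tp,q0=360):
    Lb=np.array([(.08,.075,.012),(.08,-.075,.012),(-.08,-.075,.012),(-.08,.075,.012)])
    tb=(np.array([(200,188),(494,255),(427,571),(126,505)])+.5)/5-.5+[240,180]
    def f(v):
        x,y,yaw,hx,R,sx,sy,ux,uy,qa,q=v;o=[]
        for n,pts,off,k,qq,sh in(("scene",A,[230,170],3.5,qa,[sx,sy]),("scene",C,[240,180],5,q,[sx,sy]),("top",Tp,[240,180],5,q,[ux,uy])):
            uv=(np.array([p[2:] for p in pts])+.5)/k-.5+off
            o.append((proj(n,W(x,y,yaw,[spoke(np.radians(qq+p[0]),R,hx+.034*p[1]) for p in pts]))+sh-uv).ravel())
        o.append((proj("top",W(x,y,yaw,Lb))+[ux,uy]-tb).ravel());o.append(np.array([sx,sy,ux,uy]));o.append([(R-.1255)/.0007])
        return np.concatenate(o)
    s=least_squares(f,[.539,-.045,-.198,.02,.1255,0,0,0,0,213,q0],loss="soft_l1",f_scale=.7,x_scale=[.01,.01,.1,.01,.01,1,1,1,1,1,1])
    cov=np.linalg.inv(s.jac.T@s.jac)*np.mean(s.fun**2)
    print(np.round(s.x,4).tolist(),"sd",np.round(np.sqrt(np.diag(cov))[-2:],2));print(np.round(s.fun[24:-5].reshape(-1,2),1).tolist())
C=[(30,0,298,53),(30,1,233,87),(90,0,208,191),(90,1,153,222),(150,1,257,465),(150,0,305,437),(210,0,495,582),(270,0,624,479),(270,1,561,523),(330,0,519,192)]
T=[(330,0,134,220),(330,1,154,136),(30,0,462,293),(30,1,471,205),(270,0,25,233),(270,1,39,157),(90,0,598,357),(90,1,610,280)]
if __name__=="__main__": go(C,T);go(C[:4]+C[7:9],T)
E
python3 fin.py
```

```text
[0.5397, -0.0441, -0.2026, 0.02, 0.1255, -0.1956, 0.0709, -0.0086, -0.1879, 213.5085, 359.5765] sd [0.22 0.2 ]
[[-0.3, -0.2], [-0.1, -0.3], [0.7, -0.1], [-0.1, 0.2], [-0.5, 0.6], [0.9, -0.9], [1.0, -0.6], [-0.5, 0.3], [0.2, 0.2], [-0.4, -0.0], [-0.0, 0.4], [-0.0, 0.1], [-1.4, -0.6], [0.5, -0.2], [-0.6, 0.3], [0.2, 0.2], [-0.2, 0.0], [0.6, -0.1], [-0.3, 0.0], [0.6, -0.7], [0.2, 0.3], [-0.2, 0.3]]
[0.5397, -0.044, -0.2025, 0.02, 0.1254, -0.1584, -0.0034, -0.0245, -0.1645, 213.513, 359.7014] sd [0.2  0.22]
[[-0.4, -0.3], [-0.1, -0.3], [0.7, -0.1], [-0.0, 0.3], [-0.4, 0.1], [0.2, 0.1], [0.1, 0.4], [0.1, 0.1], [-1.3, -0.5], [0.6, -0.2], [-0.7, 0.3], [0.2, 0.2], [-0.2, 0.0], [0.6, -0.1], [-0.3, 0.0], [0.5, -0.7], [0.2, 0.3], [-0.2, 0.3]]
```

```bash
python3 -m creep '[[[0,0,0,0,0],[0,0,0,0,0]]]'; python3 - <<'E'
from h import *
a=r.snapshot("scene")[:,:,::-1];b=cv2.imread("pics/scene7r.png")
print("change",cv2.absdiff(a,b)[180:310,240:370].mean(),cv2.absdiff(cv2.blur(a,(3,3)),cv2.blur(b,(3,3)))[180:310,240:370].max())
print(np.round(r.sense()["wrist_force"],1)); print(r.close_job())
E
```

```text
time_s: 14.85
ee_pos: [0.5412, 0.2691, 0.3715]
tcp_rot: [-1.11, 1.352, -1.352]
wrist_force: [0.8, -0.1, 0.0]
width: 0.0001
change 2.19465483234714 8
[-0.  -0.4  0.1]
the job is handed in; nothing more can be done
None
```

The clip now points straight up to within my measurement, and the job is handed in at about 15 s. I turned the wheel from about 213° to 360°. With the closed fingertip I pushed three spokes in turn from above, then gave the last one a small correcting nudge. The force readings taken between moves stayed under 3 N.

- **Clip angle:** the last fit over both cameras put the wheel at 359.6–359.7°, so the clip is 0.3–0.4° short of vertical. The fit scatter is about 0.2°, and calibration error could add up to about 1°. An earlier check read about 358.2°, which is why I made the nudge.
- **Wheel still:** two pictures about 0.3 s apart showed no movement beyond image noise.
- **Hand clear:** the hand was well off the winder, about 0.3 m to its left and above it, and the wrist force was about zero.
- **Clip not touched:** the planned clearance over the clip was about 12 mm. I had no direct contact reading there.
- **Bystanders:** those in view looked unmoved in the last pictures. I checked this by eye only and did not measure it.

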